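Straighten the row of sample bottles

ROBOT

A 7-joint arm with a two-finger parallel gripper is mounted at the origin on the work surface. World frame = base frame: x ahead of the robot, y to its left, z up, the work surface at z = 0. Lengths are in m, angles in rad, forces in N, time in s.
With the tool pointing down it reaches from about 0.4 to 0.925 m from the base axis. Payload 4.1 kg.
Tool frame: the origin (TCP) lies on the centre line of the jaws, within the pads' length; the fingertips stand 22 mm ahead of it and the grasp point (between the pads) lies 3 mm ahead of it; z points along the fingers, y is the line along which they close (so a half turn about z gives the same grasp; the last joint's range is limited). The gripper opens to 85 mm and grips with 20 to 120 N. Pads are 22 mm wide; open, the fingers measure 114 mm over their backs; the gripper's body (76 mm by 85 mm) begins 54 mm behind the grasp point. The pads swing forward as they close: fully open they stand 13 mm farther back than shut.
Start: joints at [-1.321, 0.398, 0.045, 1.537, -0.019, 1.207, -0.051], TCP at [0.222, 0.611, 0.218] pointing down, gripper open.
Joint ranges: [-2.82, 2.82], [-0.49, 2.23], [-1.37, 1.46], [0, 2.46], [-1.36, 4.5], [0.23, 2], [-2.94, 2.94]. Speed limits (rad/s): [2.57, 2.57, 3.14, 3.14, 3.14, 3.14, 3.14].

INTERFACE

Orientations are given as a unit quaternion [w, x, y, z].
In Python, from rig import env, snapshot gives the robot as it stands.
- The arm moves only by the tool apply_moves, never from a script. Its argument "targets" is a list of rows, each a list of 7 numbers: the gripper command: -1 is fully open, 1 is shut, values between are in proportion, then the shift along the tool's x, y, z in units of 1 m (1.0 is 1 m), then the turn, a rotation vector about the tool's x, y, z in units of 1.5 rad (1.0 is 1.5 rad). In form: [[jaw, tx, ty, tz, rx, ry, rz], ...]. A call has 1 to 20 rows; each row is the pose to reach, as a shift and turn from the pose commanded when the call began, along the tool's axes at that moment; what a row does not reach only later rows make up. A row lasts 1/8 s, in which the tool goes at most 62.5 mm and 10.7 degrees, less where a joint would pass 70% of its speed; a pose out of reach is approached as far as the arm can. A call with a number of a shift or a turn outside -1 to 1 is refused whole. A call with a gripper value outside its range is refused whole. The fingers move at their own pace and stop on an object; "force" is the grip in N (left out, the last holds). Time passes only in rows, so rows that repeat a pose let the fingers close. It gives the time, the measured TCP pose, the force, the opening and the grip force at its end, in the units of the state.
- env.sense(): the state, without advancing time (a new reading comes with each control period).
- snapshot(name): name is "scene" or "side" or "wrist"; returns a dict with "image" (420x560x3 uint8, red, green, blue), "fx", "fy", "cx", "cy" (pixels), "k1" (the pictures are not rectified: a ray, as slopes to the right and down, at radius r is drawn at 1 + k1 r^2 times it, then the intrinsics apply), "rvec" (rotation vector, rad) and "tvec" (3), from world to camera coordinates, as OpenCV has them; the wrist camera has in their place "tool_from_camera" (4x4, takes a point from camera to tool coordinates, whose origin is the TCP and whose axes are the flange's). Camera axes: x right, y down, z forward; pixel columns grow to the right and rows downward; lengths in m; the calibration is good to about 2 mm. A picture is of the moment at which its call begins: read the wrist's pose just before it. There is no depth.
- env.close_job(): hands the job in; it is judged then, once.
The state is a dict: "time_s": time; "joints": joint angles; "dq": joint speeds; "effort": joint torques, N m; "tcp_pos": TCP position; "eef_rot": TCP orientation; "contact_force": force on the tool from outside, world axes, zero at the start; "wrist_torque": the same for the moment, N m; "grip_width": opening from 0.0 (shut) to 1.0 (fully open); "finger_force": force on a finger pad.
Only numpy, scipy, OpenCV 4.12 (cv2) and the standard library are available. Lean on these libraries where they do the work, as an engineer would, in place of code of your own. Each camera call takes 0.05 s, during which the arm holds its last target. There are 200 camera calls.

TASK

Four identical flat-sided white sample bottles belong in one row across the lab bench; the left and right end bottles already stand right, but the two between them have strayed towards the robot. Slide the two strays along the bench, without lifting them off it, into the space between the end bottles so that all four stand upright in one straight, evenly spaced row, turned the same way as the end bottles; either stray may take either place. Leave the two end bottles where they stand.

Things in the scene. Friction and masses are not known exactly. Their poses are not given: they have to be found in the camera images.
- stray_a: a strayed bottle: flat-sided white plastic bottle with a round blue screw cap, upright: foot 70 mm along its x by 46 mm along its y, body 47 mm high, cap 34 mm across, 64 mm high over the cap; origin at the centre of its underside, z up; 0.11 to 0.23 kg; its x points away from the robot within 0.7 rad; starts in front of the row, on the left or right
- stray_b: the other strayed bottle, the same in every way as stray_a
- end_left: the same bottle at the left (+y) end of the row; origin and axes as stray_a; about 0.3 kg, loose. Its -y axis points along the row to end_right, its x across the row away from the robot. The even places lie 110 and 220 mm along that line from its origin, leaving 64 mm free between neighbouring bottles
- end_right: the bottle at the right end of the row, like end_left and turned the same way; its origin is 330 mm from end_left's along the row
Not all that is in view belongs to the job. What is shaped like the stray_b but black or purple is not meant.

How it is judged:
At the end, for the whole second after the job is handed in: The strays stand within 15 mm (along and across the row) of the places one and two thirds of the way from the left end bottle to the right, one at each, upright, at rest, turned within 0.2 rad of the left end bottle (either way round); the end bottles are within 12 mm of their starts ((((x of stray_a in the frame of end_left between -0.015 and 0.015 m and y of stray_a in the frame of end_left between -0.125 and -0.095 m) and (x of stray_b in the frame of end_left between -0.015 and 0.015 m and y of stray_b in the frame of end_left between -0.235 and -0.205 m)) or ((x of stray_b in the frame of end_left between -0.015 and 0.015 m and y of stray_b in the frame of end_left between -0.125 and -0.095 m) and (x of stray_a in the frame of end_left between -0.015 and 0.015 m and y of stray_a in the frame of end_left between -0.235 and -0.205 m))) and angle between the x axis of each of stray_a, stray_b and the x axis of end_left, either way round below 0.2 rad and angle between each of stray_a, stray_b's own z axis and vertical below 0.1 rad and linear speed of each of stray_a, stray_b below 0.02 m/s and distance of each of end_left, end_right from where it was at the start of the episode below 0.012 m); the robot touches nothing.
It fails at once if a stray's underside is lifted more than 20 mm off the bench (height (world z) of any of stray_a, stray_b above 0.02 m).
It fails at once if an end bottle is pushed more than 20 mm from where it started (distance of any of end_left, end_right from where it was at the start of the episode above 0.02 m).
It also fails if it takes over 64 s, if anything falls off the work surface, if the arm or the gripper's body presses on something with over 40 N, if the wrist force passes 120 N, or if a joint passes its speed limit or range.

## Working session

There is one attempt and no reset: what is moved stays moved. The work goes in short steps, Python scripts to look and compute and a tool call to move; the robot and the scene stay as the last step left them, time stands still between calls to the robot, and variables do not carry over. Pictures are saved under pics/ and viewed, at most 10 in all, crops included, and the job is handed in when it is done.

Besides the shell and the picture viewer there is one more tool, called after "Emit:" as name(argument=value, ...) on one line, values as JSON. apply_moves: Moves the arm, as the interface text tells. Shifts and turns lie within -1 to 1; 1 stands for 1 m of shift or 1.5 rad of turn. Its arguments: {"type":"object","properties":{"targets":{"type":"array"},"force":{"type":"number"}},"required":["targets"]}

```bash
ls; mkdir -p pics
python3 - <<'E'
from rig import env, snapshot
import cv2, numpy as np
ims=[]
for n in("scene","side"):
    s=snapshot(n); im=s.pop("image"); print(n,s)
    cv2.imwrite(f"pics/{n}0.png",im[:,:,::-1]); np.savez(f"{n}0.npz",image=im,**s)
print(env.sense())
E
```

```text
pics
scene {'fx': 424.3368015423973, 'fy': 424.3368015423973, 'cx': 285.6998247783612, 'cy': 203.23099813859247, 'k1': -0.043711714859040046, 'rvec': array([ 1.94186502,  1.58728104, -0.63507714]), 'tvec': array([-0.07964234, -0.34755106,  1.19477981])}
side {'fx': 400.9512734370438, 'fy': 400.9512734370438, 'cx': 280.1955816300912, 'cy': 208.92082125662643, 'k1': -0.11840206654643548, 'rvec': array([ 0.28364046, -2.78751443,  1.25233154]), 'tvec': array([0.51638625, 0.12539245, 0.76647236])}
{'time_s': 0.1, 'joints': array([-1.32100032,  0.39912875,  0.04505664,  1.53775553, -0.01868496,
        1.20693036, -0.05071715]), 'dq': array([-0.00127018,  0.00111059,  0.0023845 , -0.00268451,  0.00131721,
       -0.00051251, -0.00041396]), 'effort': array([ 3.24965273e-03, -4.76262617e+01,  1.37005292e+00, -2.54950368e+01,
        1.20453353e-02,  4.99377988e-03, -1.88667002e-06]), 'tcp_pos': array([0.22193693, 0.61029428, 0.2170602 ]), 'eef_rot': array([-8.35947373e-05,  1.73475107e-01,  9.84837843e-01, -8.96469788e-04]), 'contact_force': array([ 0.1431448 , -0.53160502,  0.28995808]), 'wrist_torque': array([ 0.01454415, -0.00196937, -0.02139376]), 'finger_force': 0.0, 'grip_width': 0.998698864302284}
```

View pics/scene0.png

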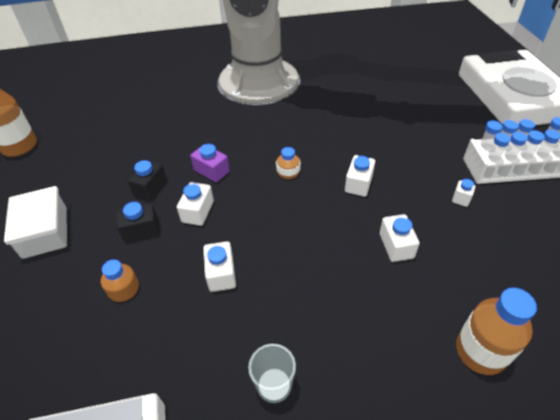

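View pics/side0.png

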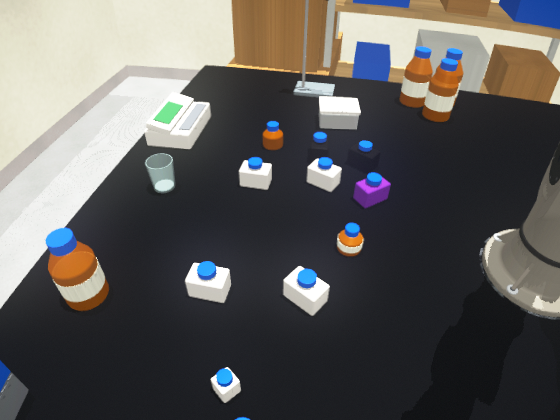

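The scene view looks back at the robot, so image right is +y.

- **End bottles:** the front white pair, scene px (399,237) for end_left and (219,265) for end_right.
- **Strays:** the white pair nearer the robot, px (360,175) and (196,203).
- **Decoys:** black at (145,180) and (137,220), purple at (210,162). The small white vial at (464,192) isn't part of the job either.

The side view shows the ends at (255,173) and (208,281), and the strays at (324,173) and (306,290).

```bash
cat > h.py <<'E'
import cv2, numpy as np
from scipy.spatial.transform import Rotation as R
def K(s): return np.array([[s["fx"],0,s["cx"]],[0,s["fy"],s["cy"]],[0,0,1.]])
def cam(s,state=None):
    """camera rotation (cam->world) and centre"""
    if "rvec" in s:
        r=cv2.Rodrigues(np.asarray(s["rvec"],float))[0].T
        return r,-r@s["tvec"]
    q=state["eef_rot"]; rt=R.from_quat([q[1],q[2],q[3],q[0]]).as_matrix()
    T=s["tool_from_camera"]; return rt@T[:3,:3], rt@T[:3,3]+state["tcp_pos"]
def rays(s,px,state=None):
    u=cv2.undistortPoints(np.array(px,float).reshape(-1,1,2),K(s),np.array([float(s["k1"]),0,0,0,0])).reshape(-1,2)
    r,c=cam(s,state); return c,np.c_[u,np.ones(len(u))]@r.T
def plane(s,px,z,state=None):
    c,d=rays(s,px,state); return c+d*((z-c[2])/d[:,2])[:,None]
def tri(c1,d1,c2,d2):
    a=np.c_[d1,-d2]; t=np.linalg.lstsq(a,c2-c1,rcond=None)[0]
    p,q=c1+d1*t[0],c2+d2*t[1]; return (p+q)/2,np.linalg.norm(p-q)
def blue(im):
    h=cv2.cvtColor(im,cv2.COLOR_RGB2HSV); return cv2.inRange(h,(100,150,90),(120,255,255))
def white(im):
    h=cv2.cvtColor(im,cv2.COLOR_RGB2HSV); return cv2.inRange(h,(0,0,100),(180,60,255))
def blobs(m,near=None,amin=40):
    n,l,st,ce=cv2.connectedComponentsWithStats(m)
    return [(ce[i],st[i],l==i) for i in range(1,n) if st[i,4]>=amin]
E
python3 - <<'E'
from h import *
S=[dict(np.load(f"{n}0.npz")) for n in("scene","side")]
G={"EL":((402,227),(207,270)),"ER":((217,256),(255,163)),"SL":((361,163),(307,278)),"SR":((193,191),(325,163)),
"blk1":((143,168),(365,146)),"blk2":((133,211),(320,138)),"pur":((208,152),(374,180)),"amber":((288,154),(352,229))}
B=[blobs(blue(s["image"])) for s in S]
P={}
for k,g in G.items():
    px=[min(b,key=lambda b:np.hypot(*(b[0]-q)))[0] for b,q in zip(B,g)]
    r=[rays(s,p) for s,p in zip(S,px)]
    p,e=tri(r[0][0],r[0][1][0],r[1][0],r[1][1][0]); P[k]=p
    print(k,np.round(px,0).tolist(),p.round(4),"gap",round(e,4))
d=P["ER"]-P["EL"];print(np.hypot(*d[:2]), "row x yaw",np.arctan2(d[0],-d[1]))
im=S[0]["image"][130:300,120:440];cv2.imwrite("pics/crop.png",cv2.resize(im,None,fx=2.4,fy=2.4)[:,:,::-1])
E
```

```text
EL [[402.0, 226.0], [206.0, 270.0]] [0.6253 0.1709 0.0584] gap 0.004
ER [[217.0, 255.0], [255.0, 162.0]] [ 0.6211 -0.1602  0.0579] gap 0.0032
SL [[362.0, 162.0], [307.0, 278.0]] [0.4516 0.1521 0.0593] gap 0.0022
SR [[191.0, 191.0], [325.0, 162.0]] [ 0.4603 -0.1953  0.058 ] gap 0.0016
blk1 [[143.0, 168.0], [365.0, 145.0]] [ 0.3695 -0.2917  0.0574] gap 0.0014
blk2 [[132.0, 210.0], [320.0, 137.0]] [ 0.4866 -0.3071  0.0576] gap 0.001
pur [[208.0, 150.0], [374.0, 178.0]] [ 0.346  -0.1551  0.0597] gap 0.0015
amber [[288.0, 152.0], [352.0, 229.0]] [0.383  0.011  0.0543] gap 0.0007
0.33106159343456626 row x yaw -0.012785883129756901
```

View pics/crop.png

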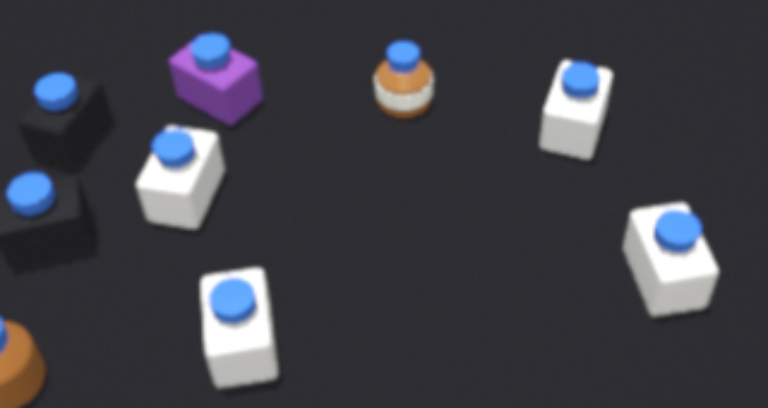

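```bash
cat >> h.py <<'E'
def go(state,p,yaw):
    """row numbers for tool-down pose at world p, tool y axis at angle yaw+90deg (mod 180)"""
    q=state["eef_rot"]; r=R.from_quat([q[1],q[2],q[3],q[0]])
    best=None
    for y in(yaw,yaw+np.pi):
        t=R.from_euler("z",y)*R.from_euler("x",np.pi)  # tool x at y, z down
        v=(r.inv()*t).as_rotvec()
        if best is None or np.linalg.norm(v)<np.linalg.norm(best): best=v
    s=r.inv().apply(np.array(p)-state["tcp_pos"])
    return np.r_[s,best/1.5].round(4)
E
python3 - <<'E'
from h import *
from rig import env,snapshot
st=env.sense(); s=snapshot("wrist"); T=s["tool_from_camera"]; print(T.round(4),s["fx"])
for yaw in(0,): 
  print(go(st,[0.50,0.15,0.26],yaw))
E
```

```text
[[-7.000e-04 -9.611e-01 -2.762e-01  7.120e-02]
 [ 1.000e+00 -9.000e-04  4.000e-04 -5.000e-04]
 [-6.000e-04 -2.762e-01  9.611e-01 -1.562e-01]
 [ 0.000e+00  0.000e+00  0.000e+00  1.000e+00]] 356.8423250795274
[-4.186e-01 -3.377e-01 -4.230e-02 -1.200e-03 -1.000e-04 -2.325e-01]
```

Emit:
apply_moves(targets=[[-1,-0.419,-0.338,-0.042,0,0,-0.2325],[-1,-0.419,-0.338,-0.042,0,0,-0.2325],[-1,-0.419,-0.338,-0.042,0,0,-0.2325],[-1,-0.419,-0.338,-0.042,0,0,-0.2325],[-1,-0.419,-0.338,-0.042,0,0,-0.2325],[-1,-0.419,-0.338,-0.042,0,0,-0.2325],[-1,-0.419,-0.338,-0.042,0,0,-0.2325],[-1,-0.419,-0.338,-0.042,0,0,-0.2325],[-1,-0.419,-0.338,-0.042,0,0,-0.2325],[-1,-0.419,-0.338,-0.042,0,0,-0.2325],[-1,-0.419,-0.338,-0.042,0,0,-0.2325],[-1,-0.419,-0.338,-0.042,0,0,-0.2325],[-1,-0.419,-0.338,-0.042,0,0,-0.2325]])

```text
time_s: 1.78
tcp_pos: [0.4998, 0.1513, 0.2599]
eef_rot: [-0.0, -0.001, 1.0, 0.0]
contact_force: [0.8, 0.4, 0.2]
grip_width: 0.995
finger_force: 0.0
```

Run:
```python
from h import *
from rig import env,snapshot
st=env.sense(); s=snapshot("wrist"); im=s["image"]
print(st["tcp_pos"],st["eef_rot"],st["joints"].round(2))
np.savez("w1.npz",**s,tcp_pos=st["tcp_pos"],eef_rot=st["eef_rot"])
cv2.imwrite("pics/w1.png",im[:,:,::-1])
for c,b,m in blobs(blue(im),amin=150): print("cap",c.round(1),b[4],plane(s,[c],.062,st)[0].round(4))
for c,b,m in blobs(white(im),amin=300): print("wh",c.round(1),b)
```

```text
[0.4998455  0.15126348 0.25986125] [-1.71267622e-04 -1.19075976e-03  9.99999271e-01  1.00907033e-04] [-0.65  0.14  0.31  1.79 -0.05  1.22  1.24]
cap [276.6 132.2] 899 [0.451  0.1504 0.062 ]
cap [  4.9 285.7] 166 [ 0.6149 -0.1427  0.062 ]
cap [292.2 287.6] 485 [0.6181 0.1676 0.062 ]
wh [150.4  64.3] [114  31  53  57 466]
wh [277.2 129.5] [ 242   90   72   82 2288]
wh [529.9 145.6] [ 491  102   69   87 4934]
wh [441.4 206.6] [420 188  52  44 864]
wh [ 23.1 273.1] [   0  240   50   71 2854]
wh [292.8 274. ] [ 273  244   42   70 2052]
wh [133.2 298.7] [ 108  268   54   64 1000]
wh [422.1 298.9] [394 268  54  64 997]
wh [482.2 374.6] [468 346  35  43 481]
```

View pics/w1.png

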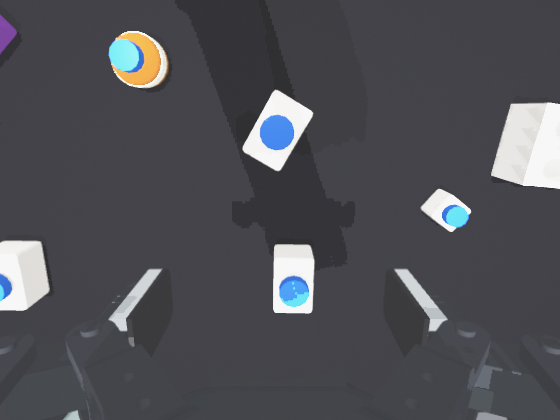

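The wrist view (up is towards the robot) shows stray SL at (277,130), turned clockwise. end_left stands square at (293,290), end_right is cut off at the left edge, and the amber vial is at (138,58).

```bash
cat >> h.py <<'E'
def bottle(s,st,px,z=.047):
    """rect of white+blue blob at px, mapped to plane z: centre, sizes, long-axis angle (world)"""
    m=cv2.morphologyEx(white(s["image"])|cv2.inRange(cv2.cvtColor(s["image"],cv2.COLOR_RGB2HSV),(85,100,90),(125,255,255)),cv2.MORPH_OPEN,np.ones((3,3)))
    b=min(blobs(m,amin=300),key=lambda b:np.hypot(*(b[0]-px)))
    c=max(cv2.findContours(b[2].astype(np.uint8),0,2)[0],key=cv2.contourArea).reshape(-1,2)
    w=(plane(s,c,z,st)[:,:2]*1000).astype(np.float32)
    box=cv2.boxPoints(cv2.minAreaRect(w)); e1,e2=box[1]-box[0],box[2]-box[1]
    L=e1 if np.hypot(*e1)>np.hypot(*e2) else e2
    a=np.arctan(L[1]/L[0]); return box.mean(0)/1000,sorted([np.hypot(*e1),np.hypot(*e2)]),a
E
python3 - <<'E'
from h import *
from rig import env
s=dict(np.load("w1.npz"));
for px in((277,130),(293,280)): print(bottle(s,s,px))
a=bottle(s,s,(277,130))[2]
st=env.sense()
print(go(st,[.451,.151,.13],a),go(st,[.451,.151,.033],a))
E
```

```text
(array([0.451182  , 0.15038306], dtype=float32), [np.float32(46.488472), np.float32(70.17082)], np.float32(-0.5244905))
(array([0.6158125 , 0.16957246], dtype=float32), [np.float32(46.430183), np.float32(86.269905)], np.float32(-0.0017411355))
[ 4.900e-02  0.000e+00  1.299e-01  1.000e-04 -2.000e-04  3.509e-01] [ 4.890e-02  0.000e+00  2.269e-01  1.000e-04 -2.000e-04  3.509e-01]
```

Emit:
apply_moves(targets=[[-1,-0.16,-0.15,0,0,0,0],[-1,-0.16,-0.15,0,0,0,0],[-1,-0.16,-0.15,0,0,0,0],[-1,-0.16,-0.15,0,0,0,0],[-1,-0.16,-0.15,0,0,0,0],[-1,-0.16,-0.15,0,0,0,0],[-1,-0.16,-0.15,0,0,0,0]])

```text
time_s: 2.7
tcp_pos: [0.6598, 0.002, 0.2601]
eef_rot: [-0.0, -0.001, 1.0, 0.001]
contact_force: [0.5, 0.2, 0.0]
grip_width: 0.995
finger_force: 0.0
```

Run:
```python
from h import *
from rig import env,snapshot
st=env.sense(); s=snapshot("wrist"); im=s["image"]
print(st["tcp_pos"],st["joints"].round(2))
np.savez("w2.npz",**s,tcp_pos=st["tcp_pos"],eef_rot=st["eef_rot"])
cv2.imwrite("pics/w2.png",im[:,:,::-1])
m=cv2.inRange(cv2.cvtColor(im,cv2.COLOR_RGB2HSV),(85,100,90),(125,255,255))
for c,b,_ in blobs(m,amin=150):
    print("cap",c.round(1),b[4],plane(s,[c],.062,st)[0].round(4)); B=bottle(s,st,c); print(B)
print(go(st,[.451,.1504,.13],-.5245),go(st,[.451,.1504,.033],-.5245))
```

```text
[0.65981912 0.00200487 0.26014939] [-0.36  0.42  0.41  1.46 -0.17  1.3   1.64]
cap [110.9 140.4] 1082 [ 0.6195 -0.1596  0.062 ]
(array([ 0.61978483, -0.15448852], dtype=float32), [np.float32(63.6047), np.float32(70.6429)], np.float32(-0.01606021))
cap [447.4 145.9] 1082 [0.6242 0.168  0.062 ]
(array([0.62444055, 0.1627948 ], dtype=float32), [np.float32(64.79097), np.float32(70.50234)], np.float32(-0.022729656))
[ 2.084e-01  1.488e-01  1.304e-01  8.000e-04 -3.000e-04  3.514e-01] [ 2.084e-01  1.486e-01  2.274e-01  8.000e-04 -3.000e-04  3.514e-01]
```

View pics/w2.png

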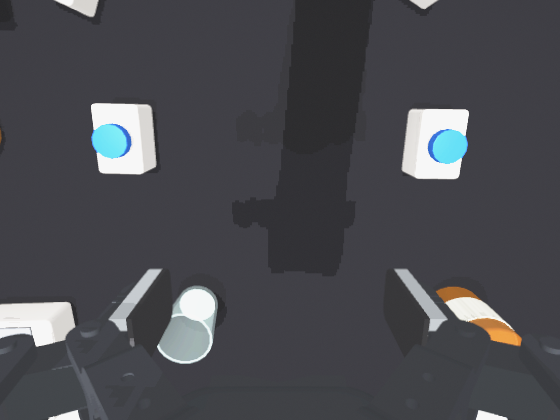

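The wrist view from over the row shows end_right at (124,140) and end_left at (436,145), with a clear gap between them. The glass at (195,320) is well clear of the work. The target places are (0.6226, 0.0592) and (0.6210, -0.0508), yaw -0.014.

Now I'll grasp SL.

Emit:
apply_moves(targets=[[-1,0.208,0.1487,0.12,0,0,0.3514],[-1,0.208,0.1487,0.12,0,0,0.3514],[-1,0.208,0.1487,0.12,0,0,0.3514],[-1,0.208,0.1487,0.12,0,0,0.3514],[-1,0.208,0.1487,0.12,0,0,0.3514],[-1,0.208,0.1487,0.12,0,0,0.3514],[-1,0.208,0.1487,0.12,0,0,0.3514],[-1,0.208,0.1487,0.16,0,0,0.3514],[-1,0.208,0.1487,0.2,0,0,0.3514],[-1,0.208,0.1487,0.23,0,0,0.3514],[-1,0.208,0.1487,0.23,0,0,0.3514],[-0.4,0.208,0.1487,0.23,0,0,0.3514],[0,0.208,0.1487,0.23,0,0,0.3514],[0.2,0.208,0.1487,0.23,0,0,0.3514],[0.4,0.208,0.1487,0.23,0,0,0.3514],[0.4,0.208,0.1487,0.23,0,0,0.3514],[0.4,0.208,0.1487,0.23,0,0,0.3514]], force=25)

```text
time_s: 4.88
tcp_pos: [0.4549, 0.1495, 0.033]
eef_rot: [0.002, 0.26, 0.965, 0.002]
contact_force: [-2.0, -1.9, 15.9]
grip_width: 0.385
finger_force: 33.9
```

Run:
```python
from h import *
from rig import env,snapshot
st=env.sense(); print(st["tcp_pos"],st["joints"].round(2),st["grip_width"]*85,st["finger_force"])
print(go(st,[.6226,.0592,st["tcp_pos"][2]],-.0143))
cv2.imwrite("pics/w3.png",snapshot("wrist")["image"][:,:,::-1])
```

```text
[0.45485508 0.14946591 0.03302843] [-0.74  0.36  0.39  2.12 -0.21  0.69  0.84] 32.71203350577926 33.88572357944213
[-0.1904  0.0064  0.0005  0.0024  0.0022 -0.3419]
```

View pics/w3.png

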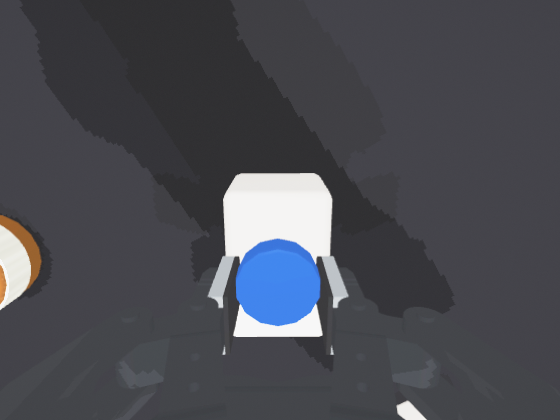

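The stray is gripped square between the pads at (278,255). The closing pads pressed it onto the bench with about 16 N, so I'll raise the command 3 mm and then slide it.

Emit:
apply_moves(targets=[[0.4,0,0,-0.003,0,0,0],[0.4,-0.02,0.001,-0.003,0,0,-0.03],[0.4,-0.04,0.0015,-0.003,0,0,-0.08],[0.4,-0.06,0.002,-0.003,0,0,-0.13],[0.4,-0.08,0.003,-0.003,0,0,-0.18],[0.4,-0.1,0.004,-0.003,0,0,-0.23],[0.4,-0.12,0.005,-0.003,0,0,-0.28],[0.4,-0.14,0.006,-0.003,0,0,-0.32],[0.4,-0.16,0.0065,-0.003,0,0,-0.342],[0.4,-0.175,0.007,-0.003,0,0,-0.342],[0.4,-0.188,0.007,-0.003,0,0,-0.342],[0.4,-0.195,0.007,-0.003,0,0,-0.342],[0.4,-0.195,0.007,-0.003,0,0,-0.342],[0.4,-0.195,0.007,-0.003,0,0,-0.342]])

```text
time_s: 6.68
tcp_pos: [0.6249, 0.0566, 0.0332]
eef_rot: [0.001, 0.007, 1.0, -0.0]
contact_force: [0.1, -1.1, 0.0]
grip_width: 0.389
finger_force: 30.7
```

Run:
```python
from h import *
from rig import env,snapshot
st=env.sense(); print(st["tcp_pos"],st["joints"].round(2),st["contact_force"])
s=snapshot("scene"); im=s["image"]
for c,b,m in blobs(blue(im)):
    p=plane(s,[c],.058)[0]
    if .4<p[0]<.7 and abs(p[1])<.25: print(c.round(),p.round(4))
s=snapshot("wrist"); m=cv2.inRange(cv2.cvtColor(s["image"],cv2.COLOR_RGB2HSV),(85,100,90),(125,255,255))
for c,b,_ in blobs(m,amin=150): print("w",c.round(1),b[4],plane(s,[c],.062,st)[0].round(4))
print(go(st,[.6226,.0592,st["tcp_pos"][2]],-.0143))
```

```text
[0.62492067 0.05655528 0.03319782] [-0.35  0.56  0.26  1.76 -0.19  0.84  1.55] [ 0.08461314 -1.09177436  0.02554527]
[191. 191.] [ 0.4613 -0.1949  0.058 ]
[402. 226.] [0.6268 0.1721 0.058 ]
[341. 234.] [0.6237 0.06   0.058 ]
[217. 255.] [ 0.6228 -0.1592  0.058 ]
w [277.6 282.2] 5839 [0.6194 0.0566 0.062 ]
w [537.5 285.1] 3504 [0.6218 0.1577 0.062 ]
[ 0.0024  0.0026 -0.     -0.0002  0.0009  0.0001]
```

Emit:
apply_moves(targets=[[0.4,-0.002,0.002,0,0,0,0],[0.4,-0.002,0.002,0,0,0,0],[0.1,-0.002,0.002,0,0,0,0],[-0.3,-0.002,0.002,0,0,0,0],[-0.7,-0.002,0.002,0,0,0,0],[-1,-0.002,0.002,0,0,0,0],[-1,-0.002,0.002,0,0,0,0],[-1,-0.002,0.002,-0.04,0,0,0],[-1,-0.002,0.002,-0.1,0,0,0],[-1,0.03,-0.05,-0.16,0,0,0],[-1,0.06,-0.1,-0.2,0,0,0],[-1,0.08,-0.15,-0.227,0,0,0],[-1,0.095,-0.2,-0.227,0,0,0],[-1,0.095,-0.247,-0.227,0,0,0],[-1,0.095,-0.247,-0.227,0,0,0],[-1,0.095,-0.247,-0.227,0,0,0]])

```text
time_s: 8.78
tcp_pos: [0.5261, -0.1883, 0.2598]
eef_rot: [-0.0, 0.007, 1.0, 0.001]
contact_force: [-0.1, 0.7, -0.4]
grip_width: 1.003
finger_force: 0.0
```

Run:
```python
from h import *
from rig import env,snapshot
st=env.sense(); print(st["tcp_pos"],st["joints"].round(2))
s=snapshot("scene"); im=s["image"]
for c,b,m in blobs(blue(im)):
    p=plane(s,[c],.058)[0]
    if .4<p[0]<.7 and abs(p[1])<.25: print(c.round(1),p.round(4))
s=snapshot("wrist"); im=s["image"];cv2.imwrite("pics/w4.png",im[:,:,::-1])
m=cv2.inRange(cv2.cvtColor(im,cv2.COLOR_RGB2HSV),(85,100,90),(125,255,255))
for c,b,_ in blobs(m,amin=150): print("w",c.round(1),b[4],plane(s,[c],.062,st)[0].round(4))
c=min(blobs(m,amin=150),key=lambda b:np.hypot(*(plane(s,[b[0]],.062,st)[0][:2]-[.46,-.195])))[0]
B=bottle(s,st,c); print(B)
for z in(.13,.035): print(go(st,[*B[0],z],B[2]))
```

```text
[ 0.52605297 -0.18827508  0.25980831] [-0.11  0.22  0.45  1.71 -0.1   1.23  1.92]
[191.5 191.3] [ 0.4613 -0.1948  0.058 ]
[402.4 225.6] [0.6268 0.1721 0.058 ]
[341.6 235.1] [0.625  0.0598 0.058 ]
[216.6 254.8] [ 0.6224 -0.1594  0.058 ]
w [154.5  13.9] 838 [ 0.3741 -0.2943  0.062 ]
w [492.7  20.3] 1101 [0.3845 0.004  0.062 ]
w [273.4 118.4] 496 [ 0.4643 -0.1911  0.062 ]
w [153.6 142.1] 1110 [ 0.4851 -0.3082  0.062 ]
w [140.  263.5] 727 [ 0.613  -0.3368  0.062 ]
w [302.7 265.4] 772 [ 0.6182 -0.1623  0.062 ]
w [506.9 265.5] 955 [0.6211 0.0556 0.062 ]
(array([ 0.4599217 , -0.19547391], dtype=float32), [np.float32(46.392033), np.float32(70.66802)], np.float32(-0.41617975))
[ 6.600e-02 -8.300e-03  1.298e-01  7.000e-04 -2.000e-04  2.680e-01]
[ 6.600e-02 -8.400e-03  2.248e-01  7.000e-04 -2.000e-04  2.680e-01]
```

View pics/w4.png

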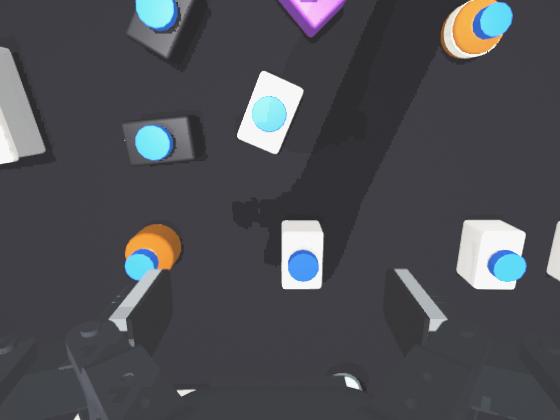

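Stray SR is at (269,112), with the fingers' path clear of the black bottle (160,140), the purple one (312,10) and end_right (302,255). Descending and gripping.

Emit:
apply_moves(targets=[[-1,0.066,-0.008,0.06,0,0,0.268],[-1,0.066,-0.008,0.12,0,0,0.268],[-1,0.066,-0.008,0.13,0,0,0.268],[-1,0.066,-0.008,0.13,0,0,0.268],[-1,0.066,-0.008,0.16,0,0,0.268],[-1,0.066,-0.008,0.2,0,0,0.268],[-1,0.066,-0.008,0.225,0,0,0.268],[-1,0.066,-0.008,0.225,0,0,0.268],[-0.4,0.066,-0.008,0.225,0,0,0.268],[0,0.066,-0.008,0.225,0,0,0.268],[0.2,0.066,-0.008,0.225,0,0,0.268],[0.4,0.066,-0.008,0.225,0,0,0.268],[0.4,0.066,-0.008,0.223,0,0,0.268],[0.4,0.066,-0.008,0.222,0,0,0.268]], force=25)

```text
time_s: 10.62
tcp_pos: [0.4594, -0.1959, 0.0378]
eef_rot: [-0.0, 0.207, 0.978, 0.0]
contact_force: [-0.3, -1.2, -1.6]
grip_width: 0.387
finger_force: 25.0
```

Run:
```python
from h import *
from rig import env
st=env.sense(); print(st["tcp_pos"],st["contact_force"],st["grip_width"],st["joints"].round(2))
print(go(st,[.623,-.050,st["tcp_pos"][2]],-.0143))
```

```text
[ 0.45936817 -0.19593564  0.03778912] [-0.33990718 -1.24840792 -1.59159326] 0.38722990867869994 [-0.05  0.39  0.45  2.07 -0.25  0.73  1.71]
[-9.070e-02  1.996e-01 -1.000e-04 -0.000e+00 -5.000e-04 -2.679e-01]
```

Emit:
apply_moves(targets=[[0.4,0.003,0.02,0,0,0,-0.02],[0.4,0.007,0.04,0,0,0,-0.06],[0.4,0.01,0.06,0,0,0,-0.1],[0.4,0.014,0.08,0,0,0,-0.14],[0.4,0.018,0.1,0,0,0,-0.18],[0.4,0.021,0.122,0,0,0,-0.22],[0.4,0.013,0.14,0,0,0,-0.25],[0.4,0.004,0.158,0,0,0,-0.268],[0.4,-0.014,0.166,0,0,0,-0.268],[0.4,-0.032,0.174,0,0,0,-0.268],[0.4,-0.05,0.182,0,0,0,-0.268],[0.4,-0.068,0.19,0,0,0,-0.268],[0.4,-0.082,0.196,0,0,0,-0.268],[0.4,-0.091,0.2,0,0,0,-0.268],[0.4,-0.091,0.2,0,0,0,-0.268],[0.4,-0.091,0.2,0,0,0,-0.268]])

```text
time_s: 12.62
tcp_pos: [0.6233, -0.0499, 0.0377]
eef_rot: [-0.001, 0.007, 1.0, 0.0]
contact_force: [0.3, 0.0, -2.4]
grip_width: 0.385
finger_force: 25.1
```

Run:
```python
from h import *
from rig import env,snapshot
st=env.sense(); print(st["tcp_pos"],st["contact_force"],st["eef_rot"])
s=snapshot("scene"); im=s["image"]
for c,b,m in blobs(blue(im)):
    p=plane(s,[c],.058)[0]
    if .4<p[0]<.7 and abs(p[1])<.25: print(c.round(1),p.round(4))
```

```text
[ 0.62326415 -0.04991729  0.03771333] [ 0.30634359  0.03268637 -2.40662561] [-5.87906773e-04  7.11048632e-03  9.99974547e-01  1.07462468e-05]
[402.4 225.6] [0.6268 0.1721 0.058 ]
[341.6 235.1] [0.625  0.0598 0.058 ]
[281.3 244.4] [ 0.6232 -0.0476  0.058 ]
[216.7 255. ] [ 0.6227 -0.1592  0.058 ]
```

It's within 1–2 mm of its place. I'll lower 2 mm so it rests on the bench, then release, rise and look.

Emit:
apply_moves(targets=[[0.4,0,0,0.001,0,0,0],[0.4,0,0,0.002,0,0,0],[0.1,0,0,0.002,0,0,0],[-0.3,0,0,0.002,0,0,0],[-0.7,0,0,0.002,0,0,0],[-1,0,0,0.002,0,0,0],[-1,0,0,0.002,0,0,0],[-1,0,0,-0.04,0,0,0],[-1,0,0,-0.1,0,0,0],[-1,-0.02,0.02,-0.16,0,0,0],[-1,-0.04,0.05,-0.222,0,0,0],[-1,-0.04,0.05,-0.222,0,0,0],[-1,-0.04,0.05,-0.222,0,0,0],[-1,-0.04,0.05,-0.222,0,0,0]])

```text
time_s: 14.42
tcp_pos: [0.663, -0.0016, 0.2577]
eef_rot: [-0.002, 0.008, 1.0, -0.0]
contact_force: [-0.4, -0.3, -0.0]
grip_width: 0.998
finger_force: 0.0
```

Run:
```python
from h import *
from rig import env,snapshot
st=env.sense(); print(st["tcp_pos"],st["contact_force"])
s=snapshot("wrist"); im=s["image"];cv2.imwrite("pics/w5.png",im[:,:,::-1])
m=cv2.inRange(cv2.cvtColor(im,cv2.COLOR_RGB2HSV),(85,100,90),(125,255,255))
P=sorted([plane(s,[c],.062,st)[0][:2].tolist()+list(bottle(s,st,c)[1:]) for c,b,_ in blobs(m,amin=400)],key=lambda p:-p[1])
for p in P: print(np.round(p[:2],4),p[2],"yaw",p[3])
a,b=np.array(P[0][:2]),np.array(P[-1][:2]); u=(b-a)/np.hypot(*(b-a)); n=np.array([-u[1],u[0]])
for p in P: d=np.array(p[:2])-a; print("along",(d@u).round(4),"across",(d@n).round(4))
s=snapshot("scene"); im=s["image"]
for c,b,m in blobs(blue(im)):
    p=plane(s,[c],.058)[0]
    if .4<p[0]<.7 and abs(p[1])<.25: print(c.round(1),p.round(4))
```

```text
[ 0.66300119 -0.00163674  0.25766158] [-0.36151948 -0.32517349 -0.02718171]
[0.6242 0.168 ] [np.float32(64.78612), np.float32(70.075645)] yaw -0.018732596
[0.6219 0.0582] [np.float32(49.770996), np.float32(69.33849)] yaw -0.012578874
[ 0.622  -0.0481] [np.float32(48.585567), np.float32(69.55872)] yaw -0.0143943885
[ 0.6195 -0.1595] [np.float32(63.198154), np.float32(69.21795)] yaw -0.013336469
along 0.0 across 0.0
along 0.1098 across -0.0008
along 0.2161 across 0.0009
along 0.3275 across -0.0
[402.4 225.6] [0.6268 0.1721 0.058 ]
[341.6 234.8] [0.6245 0.0601 0.058 ]
[281.6 245.4] [ 0.6254 -0.0474  0.058 ]
[216.7 255. ] [ 0.6228 -0.1592  0.058 ]
```

View pics/w5.png

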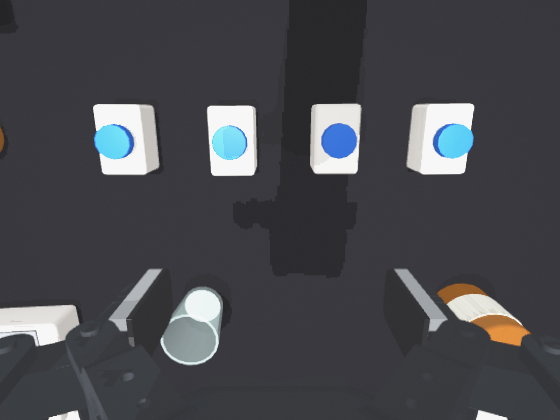

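The wrist view shows all four bottles upright in one straight row at (125,140), (232,140), (336,140) and (441,140). They're within about 2 mm of even spacing and turned the same way. Handing in.

```bash
python3 -c "
from rig import env
print(env.close_job())"
```

```text
the job is handed in; nothing more can be done
None
```

Job handed in: by my last camera check both strays stand upright between the end bottles, within about 3 mm of their places and 0.01 rad of the end bottles' turn, with no sign that the end bottles moved; the hand-in call gave no verdict.

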